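Brush out the insulated travel cup

TASK

Wash out the blue insulated travel cup with the green-handled bottle brush: take the brush from its white crock, push its bristles down on the steel dish of the soap dispenser until the dish is all the way down, and let it come back up. Then put the brush inside the cup, feel for its bottom and scrub it with two gentle presses of about 8 N and half a second each, lifting clear of the bottom between them (15 N is too hard). Finally stand the brush upright in its crock again; leave the cup, the crock, the drinking glass and the mug standing where they are.

Things in the scene. Friction and masses are not known exactly. Their poses are not given: they have to be found in the camera images.
- bottle_brush: bottle brush, 197 mm long, standing head down in the crock. Origin: centre of its flat bristle end (not pressed); z runs along the brush to the handle. White bristles from 0 to 86 mm, 43 mm in diameter; bare wire to 104 mm; round green handle, 23 mm in diameter, with a straight part from 116 to 186 mm to grip. Weighs 100 g
- brush_tip (a point): centre of the lower end of the brush's bristle tuft (bottom end of the brush); moves up with the tuft when it is squashed
- brush_tuft (a joint): how far the bristle tuft at the end of the brush (lowest 24 mm) is squashed lengthwise: 0 m free, 0.006 m fully; it begins to yield at about 2 N and gives 1 mm for each further 4 N
- crock: white ceramic crock that holds the brush, loose, 0.7 kg, 86 mm high, 77 mm outer and 65 mm inner diameter (55 mm lowest down), open on top. Origin: centre of its underside; inner floor 6 mm above it; z up
- soap_pump: press-down soap dispenser, fixed: grey block 100 x 100 mm with a round collar (86 mm inner diameter) whose rim is 60 mm above the worktop; the steel dish lies inside the collar. Origin: centre of its underside; z up
- soap_dish_top (a point): centre of the upper face of the steel dish (78 mm in diameter), 55 mm above the worktop when up; moves down with the dish
- soap_dish (a joint): travel of the dish: 0 m up, 0.012 m fully down; spring-loaded, about 2 N to start and 7 N when fully down, where it meets a hard stop
- flask: blue insulated steel travel cup without lid or handle, loose, 0.3 to 0.6 kg, 118 mm high, 84 mm outer and at least 66 mm inner diameter, open on top. Origin: centre of its underside; z up. It has a double bottom: the inner floor lies anywhere from 14 to 46 mm above the underside, which cannot be told from outside
- drinking_glass: clear drinking glass, a bystander, 80 mm in diameter, 91 mm high, loose. Origin: centre of its underside
- coffee_mug: china mug with coloured leaves, a bystander, 81 x 108 mm, 84 mm high, loose. Origin: underside

How it is judged:
By the outcome, as a careful person would: the job done as asked, in the order asked, and still so for the second after the job is handed in, with the robot touching nothing.
It also fails if it takes over 61 s, if anything falls off the work surface, if the arm or the gripper's body presses on something with over 40 N, if the wrist force passes 120 N, or if a joint passes its speed limit or range.

ROBOT

A 6-joint arm with a two-finger parallel gripper is mounted at the origin on a cart in front of the work surface, level with it; the furniture and walls round the work are solid. World frame = base frame: x ahead of the robot, y to its left, z up, the work surface at z = 0. Lengths are in m, angles in degrees, forces in N, time in s.
With the tool pointing down it reaches from about 0.3 to 0.75 m from the base axis. Payload 8.5 kg.
Tool frame: the origin (TCP) lies on the centre line of the jaws, within the pads' length; the fingertips stand env.tcp_to_tips ahead of it and the grasp point (between the pads) lies 8 mm behind it (env.tcp_to_tips is the distance from the TCP to the fingertips, in m); z points along the fingers, y is the direction in which the jaws open and shut (so a half turn about z gives the same grasp; the last joint's range is limited). The gripper opens to 85 mm and grips with 20 to 120 N. Pads are 22 mm wide; open, the fingers measure 114 mm over their backs; the gripper's body (76 mm by 85 mm) begins 54 mm behind the grasp point. The pads swing forward as they close: fully open they stand 13 mm farther back than shut.
Start: joints at [58.023, 21.807, 74.336, -0, 83.858, -12.336], TCP at [0.185, 0.518, 0.242] pointing down, gripper open.
Joint ranges: [-178.18, 178.18], [-50.72, 133.34], [12.68, 142.11], [-81.47, 261.47], [9.98, 163.14], [-165.26, 165.26]. Speed limits (degrees/s): [136.94, 136.94, 180, 180, 180, 180].

INTERFACE

Orientations are given as a 3x3 rotation matrix whose columns are the frame's x, y, z axes.
In Python, from rig import env gives the robot as it stands. The module is installed in compiled form; this text tells all that it offers.
- The arm moves only by the tool carry_out, never from a script. Its argument "rows" is a list of rows, each an object of numbers: "tx", "ty", "tz": the shift along the tool's x, y, z in cm; "yaw": the turn about the tool's z in rad. In form: [{"tx": .., "ty": .., "tz": .., "yaw": ..}, ...]. A call has 1 to 12 rows; each row shifts and turns the pose as measured when the row begins, along the tool's axes as they then stand; what a row does not reach is not made up. A row lasts 1/10 s, in which the tool goes at most 50 mm and 8.59 degrees, less where a joint would pass 70% of its speed; a pose out of reach is approached as far as the arm can. A call is refused whole if a number of a shift passes 5 or a number of a turn 0.15, either way. A call with a gripper value outside its range is refused whole. "jaw" is the closure, from -1 (fully open) to 1 (shut), set as the call begins (left out, the last holds). The fingers move at their own pace and stop on an object; "squeeze" is the grip in N (left out, the last holds). Time passes only in rows, so rows that do not move let the fingers close. It gives the time, the measured TCP pose, the force and the opening at its end, in the units of the state.
- env.observe(): the state, without advancing time (a new reading comes with each control period).
- env.get_image(name): name is "scene" or "side" or "wrist"; returns the picture (420x560x3 uint8, red, green, blue); there is no depth.
- env.camera_params(name): a dict with "vertical_fov" (degrees; the focal length in pixels is half the picture's height over the tangent of half this angle, whatever the lens; pixels are square), "cx", "cy" (the principal point, pixels), "k1" (the pictures are not rectified: a ray, as slopes to the right and down, at radius r is drawn at 1 + k1 r^2 times it, then the intrinsics apply), "view" (4x4, takes a point from world to camera coordinates). Camera axes: x right, y up, looking along -z (the intrinsics and any distortion apply to the point x, -y, -z); pixel columns grow to the right and rows downward; lengths in m; the calibration is good to about 2 mm. A picture is of the moment at which its call begins: read the wrist's pose just before it. camera_params takes no time and is no camera call; for the wrist camera it gives the pose at the moment of the call.
- env.close_job(): hands the job in, once; it reports no verdict.
The state is a dict: "time_s": time; "q": joint angles; "qvel": joint speeds; "joint_efforts": joint torques, N m; "position": TCP position; "tool_rot": TCP orientation; "ft_force": force on the tool from outside, world axes, zero at the start; "wrist_torque": the same for the moment, N m; "grip_width": finger opening in m.
Only numpy, scipy, OpenCV 4.12 (cv2) and the standard library are available. Lean on these libraries where they do the work, as an engineer would, in place of code of your own. Each camera call takes 0.05 s, during which the arm holds its last target. There are 200 camera calls.

## Working session

There is one attempt and no reset: what is moved stays moved. The work goes in short steps, Python scripts to look and compute and a tool call to move; the robot and the scene stay as the last step left them, time stands still between calls to the robot, and variables do not carry over. Pictures are saved under pics/ and viewed, about 8 in all and at most 12, crops included, and the job is handed in when it is done.

Besides the shell and the picture viewer there is one more tool, called after "Request:" by a JSON object that holds its "api" and its "payload". carry_out: Moves the arm, as the interface text tells. Its arguments: {"type":"object","properties":{"rows":{"type":"array","items":{"type":"object","properties":{"tx":{"type":"number"},"ty":{"type":"number"},"tz":{"type":"number"},"yaw":{"type":"number"}}}},"jaw":{"type":"number"},"squeeze":{"type":"number"}},"required":["rows"]}

```bash
mkdir -p pics
cat > h.py <<'E'
import numpy as np, cv2
from rig import env
def save(name,fn):
    im=env.get_image(name); cv2.imwrite('pics/'+fn,im[:,:,::-1]); return im
def ray(p,u,v):
    f=210/np.tan(np.radians(p['vertical_fov']/2))
    d=np.array([(u-p['cx'])/f,(v-p['cy'])/f]); s=d.copy()
    for _ in range(20): s=d/(1+p['k1']*(s@s))
    V=np.array(p['view']); R=V[:3,:3]; c=-R.T@V[:3,3]
    return c,R.T@np.array([s[0],-s[1],-1])
def onz(p,u,v,z):
    c,d=ray(p,u,v); return c+d*(z-c[2])/d[2]
def proj(p,X):
    f=210/np.tan(np.radians(p['vertical_fov']/2))
    V=np.array(p['view']); x=V[:3,:3]@X+V[:3,3]; s=np.array([x[0],-x[1]])/-x[2]
    s=s*(1+p['k1']*(s@s)); return s*f+[p['cx'],p['cy']]
E
python3 - <<'E'
from h import *
a=save('scene','scene.png');b=save('side','side.png');c=save('wrist','wrist.png')
for n in('scene','side','wrist'):
    p=env.camera_params(n);V=np.array(p['view']);print(n,p['vertical_fov'],p['cx'],p['cy'],p['k1'],-V[:3,:3].T@V[:3,3],-V[2,:3])
o=env.observe();print(o,env.tcp_to_tips)
E
```

```text
scene 49.53614898500454 276.47510066434074 212.64300875306978 -0.1274867144196245 [-0.13171155 -0.4183457   0.96463634] [ 0.54033414  0.36386437 -0.75871058]
side 56.65587815375778 282.1519861024659 214.40317010328755 0.03139967490425452 [ 0.38054824 -0.72148149  0.71948268] [ 0.11994644  0.75186652 -0.64831288]
wrist 59.84822780061895 276.0517168228521 207.2581760791544 -0.08891943728678195 [0.10964031 0.54440382 0.37443119] [ 0.29120253 -0.10458404 -0.95092758]
{'time_s': 0.15, 'q': array([ 5.80237446e+01,  2.18340623e+01,  7.43710209e+01,  1.66181309e-04,
        8.38594719e+01, -1.23358299e+01]), 'qvel': array([ 0.10161132, -0.1029206 , -0.24846542,  0.01020659,  0.05970443,
       -0.02088977]), 'joint_efforts': array([ 2.42697744e-03, -4.48626316e+01, -2.31345427e+01, -2.31297308e-04,
        3.78736644e-03, -4.60471836e-05]), 'position': array([0.18475464, 0.51782247, 0.24185755]), 'tool_rot': array([[-9.41820360e-01,  3.36116127e-01, -5.99109969e-04],
       [ 3.36116573e-01,  9.41819908e-01, -9.54215598e-04],
       [ 2.43526445e-04, -1.10007047e-03, -9.99999365e-01]]), 'ft_force': array([0.06748422, 0.54949468, 0.53969067]), 'wrist_torque': array([-0.02015585, -0.03851207,  0.02515852]), 'grip_width': 0.08543036558680013} 0.011
```

View pics/scene.png

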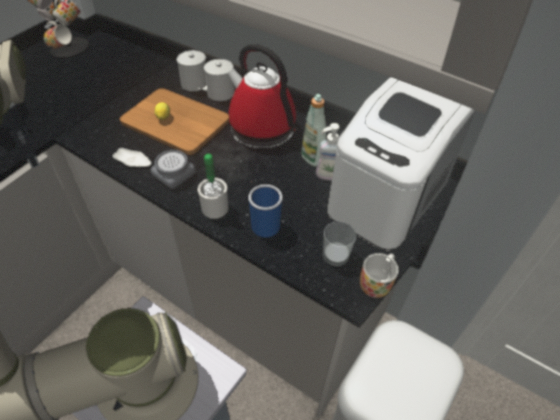

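View pics/side.png

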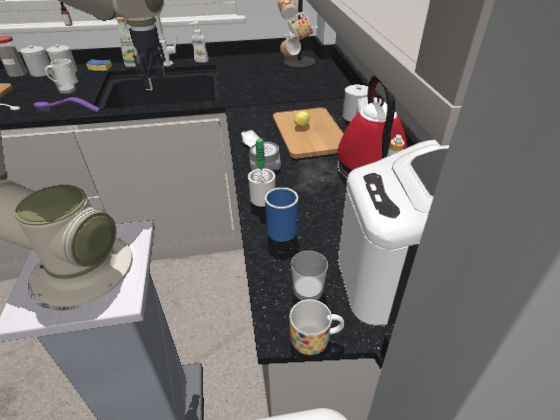

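Scene view: crock rim ~(213,187), brush handle top ~(207,157), flask rim ~(265,194), dish ~(172,162). Side view: crock rim ~(262,178), handle ~(260,140–170), flask rim ~(282,198), dish ~(265,154). Next I turn those into positions.

```bash
cat >> h.py <<'E'
def tri(p1,a,p2,b):
    c1,d1=ray(p1,*a);c2,d2=ray(p2,*b)
    t=np.linalg.lstsq(np.c_[d1,-d2],c2-c1,rcond=None)[0]
    x=c1+t[0]*d1;y=c2+t[1]*d2
    return (x+y)/2,np.linalg.norm(x-y)
def green(im,box=None):
    h=cv2.cvtColor(im,cv2.COLOR_RGB2HSV)
    m=cv2.inRange(h,(50,120,30),(80,255,255))
    if box: 
        k=np.zeros_like(m);x0,x1,y0,y1=box;k[y0:y1,x0:x1]=m[y0:y1,x0:x1];m=k
    return m
def ends(m):
    y,x=np.nonzero(m); pts=np.c_[x,y].astype(float);c=pts.mean(0);w=np.linalg.svd(pts-c,full_matrices=0)[2][0]
    if w[1]<0:w=-w
    s=(pts-c)@w; return c+w*s.min(),c+w*s.max(),len(x)
E
python3 - <<'E'
from h import *
im={n:cv2.imread(f'pics/{n}.png')[:,:,::-1].copy() for n in('scene','side')}
P={n:env.camera_params(n) for n in im}
e1=ends(green(im['scene'],(190,225,140,190)));e2=ends(green(im['side'],(245,275,130,180)))
print(e1,e2)
for i in(0,1):print('brush',tri(P['scene'],e1[i],P['side'],e2[i]))
for n,a,b,z in [('crock',(213,187),(262,178),.086),('flask',(265,194),(282,198),.118),('dish',(172,162),(265,154),.055),('glass',(339,233),(310,264),.091),('mug',(380,268),(312,318),.084)]:
    print(n,onz(P['scene'],*a,z),onz(P['side'],*b,z),tri(P['scene'],a,P['side'],b))
big=[]
for n,(x0,y0) in {'scene':(150,135),'side':(225,120)}.items():
    big.append(cv2.resize(im[n][y0:y0+115,x0:x0+145],None,fx=2.7,fy=2.7*1.0,interpolation=cv2.INTER_CUBIC))
cv2.imwrite('pics/crop.png',np.hstack(big)[:,:,::-1])
E
```

```text
(array([207.70379681, 153.97572031]), array([208.49868853, 177.01729432]), 39) (array([258.9794206, 138.0992646]), array([260.44967616, 168.02703565]), 168)
brush (array([0.4675568 , 0.19465936, 0.20432793]), np.float64(0.0005233908912136075))
brush (array([0.47083418, 0.20713171, 0.10666973]), np.float64(0.010666868314088125))
crock [0.46939208 0.1928427  0.086     ] [0.46820844 0.17942165 0.086     ] (array([0.47149967, 0.19548097, 0.07794304]), np.float64(0.006482085171828722))
flask [0.50548082 0.04710631 0.118     ] [0.50201099 0.03864277 0.118     ] (array([0.50473663, 0.04649425, 0.11478532]), np.float64(0.005792058433332429))
dish [0.49842978 0.37827518 0.055     ] [0.49910124 0.35447779 0.055     ] (array([0.50511672, 0.38815682, 0.0385062 ]), np.float64(0.008876349065868327))
glass [ 0.52566493 -0.16148636  0.091     ] [ 0.52851979 -0.16641151  0.091     ] (array([ 0.53050403, -0.1597235 ,  0.08395413]), np.float64(0.0008781427564258714))
mug [ 0.49637317 -0.29024166  0.084     ] [ 0.50340254 -0.29596657  0.084     ] (array([ 0.50547041, -0.28819049,  0.07180597]), np.float64(0.0008190988343868699))
```

View pics/crop.png

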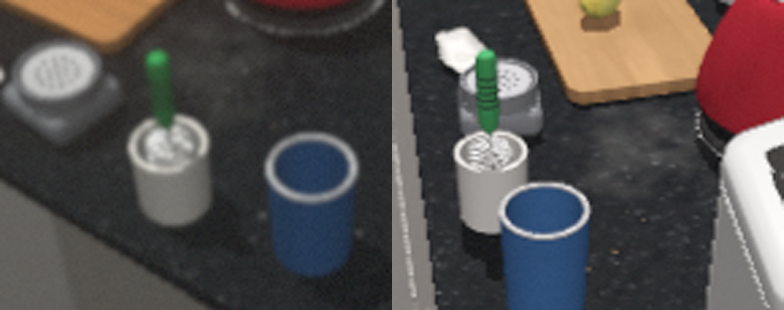

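View pics/wrist.png

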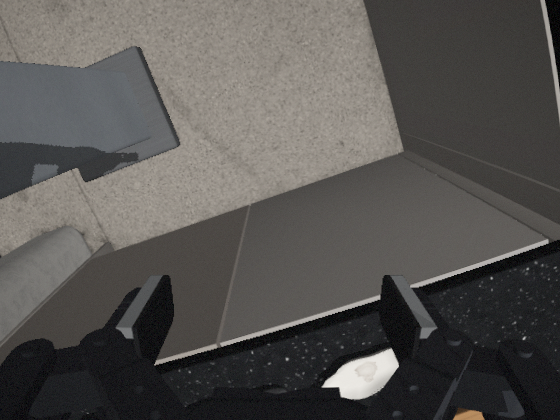

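Crops: dish scene (172,162)/side (265,150), brush top (208,155)/(260,140), handle bottom (211.5,179.5)/(261,167), crock rim (213,188.5)/(262,176.7), flask rim (265.5,197)/(281.5,198). The wrist view shows only floor, cupboard and the spoon rest.

Run:
```python
from h import *
P={n:env.camera_params(n) for n in('scene','side')}
for n,a,b,z in [('crock',(213,188.5),(262,176.7),.086),('flask',(265.5,196),(281.5,198),.118),('dish',(172,162),(265.4,150),.055),('btop',(208,155),(260,140),.2),('bbot',(211.5,179.5),(261,167),.11)]:
    print(n,onz(P['scene'],*a,z),onz(P['side'],*b,z),tri(P['scene'],a,P['side'],b))
p=env.camera_params('wrist');o=env.observe();V=np.array(p['view']);c=-V[:3,:3].T@V[:3,3]
R=o['tool_rot'];print('cam in tool',R.T@(c-o['position']),'look',R.T@-V[2,:3])
```

```text
crock [0.46514234 0.18925562 0.086     ] [0.46902384 0.18575129 0.086     ] (array([0.4695903 , 0.1937181 , 0.08005375]), np.float64(0.0007757992085154805))
flask [0.50061124 0.04202859 0.118     ] [0.50077856 0.03886829 0.118     ] (array([0.50174284, 0.04284054, 0.11553027]), np.float64(0.001306021840456674))
dish [0.49842978 0.37827518 0.055     ] [0.50367442 0.37862361 0.055     ] (array([0.50344178, 0.38405517, 0.05021827]), np.float64(0.0031496675280867593))
btop [0.46880959 0.19530994 0.2       ] [0.46953591 0.19140843 0.2       ] (array([0.47034904, 0.19699171, 0.19730119]), np.float64(0.0010114230065771553))
bbot [0.47171576 0.1971604  0.11      ] [0.46897892 0.19907614 0.11      ] (array([0.46872338, 0.19417962, 0.11363092]), np.float64(0.0007967881999361717))
cam in tool [ 0.07971093 -0.00035814 -0.13255392] look [-3.09644474e-01  4.24622404e-04  9.50852312e-01]
```

Request:
{"api": "carry_out", "payload": {"rows": [{"tz": -1, "yaw": -0.114}, {"tz": -1, "yaw": -0.114}, {"tz": -1, "yaw": -0.114}, {}], "jaw": -1, "squeeze": 60}}

```text
validation failed for argument at $.ro...
```

Request:
{"api": "carry_out", "payload": {"rows": [{"tx": -3.2, "ty": -3.6}, {"tx": -3.2, "ty": -3.6}, {"tx": -3.2, "ty": -3.6}, {"tx": -3.2, "ty": -3.6}, {"tx": -3.2, "ty": -3.6}, {"tx": -3.2, "ty": -3.6}, {"tx": -3.2, "ty": -3.6}, {"tx": -3.2, "ty": -3.6}, {"tx": -2, "ty": -2.4}, {}]}}

```text
validation failed for argument at $.ro...
```

Request:
{"api": "carry_out", "payload": {"rows": [{"tx": 0, "ty": 0, "tz": -1, "yaw": -0.114}, {"tx": 0, "ty": 0, "tz": -1, "yaw": -0.114}, {"tx": 0, "ty": 0, "tz": -1, "yaw": -0.114}, {"tx": 0, "ty": 0, "tz": 0, "yaw": 0}], "jaw": -1, "squeeze": 60}}

```text
time_s: 0.55
position: [0.1845, 0.5174, 0.2713]
tool_rot: [[-1.0, -0.011, -0.003], [-0.011, 1.0, -0.004], [0.003, -0.004, -1.0]]
ft_force: [-0.1, 0.1, -0.0]
grip_width: 0.0853
```

Request:
{"api": "carry_out", "payload": {"rows": [{"tx": -3.2, "ty": -3.6, "tz": 0, "yaw": 0}, {"tx": -3.2, "ty": -3.6, "tz": 0, "yaw": 0}, {"tx": -3.2, "ty": -3.6, "tz": 0, "yaw": 0}, {"tx": -3.2, "ty": -3.6, "tz": 0, "yaw": 0}, {"tx": -3.2, "ty": -3.6, "tz": 0, "yaw": 0}, {"tx": -3.2, "ty": -3.6, "tz": 0, "yaw": 0}, {"tx": -3.2, "ty": -3.6, "tz": 0, "yaw": 0}, {"tx": -3.2, "ty": -3.6, "tz": 0, "yaw": 0}, {"tx": -2.5, "ty": -3, "tz": 0, "yaw": 0}, {"tx": 0, "ty": 0, "tz": 0, "yaw": 0}]}}

```text
time_s: 1.55
position: [0.4733, 0.1867, 0.2644]
tool_rot: [[-1.0, 0.019, -0.01], [0.019, 1.0, -0.007], [0.01, -0.007, -1.0]]
ft_force: [0.6, -0.8, 0.6]
grip_width: 0.0857
```

Run:
```python
from h import *
o=env.observe();p=env.camera_params('wrist');im=save('wrist','w2.png')
print(o['position'],o['tool_rot'])
m=green(im);n,l,s,c=cv2.connectedComponentsWithStats(m)
for i in range(1,n):
    if s[i,4]>60:print(s[i],c[i])
print('expect top',proj(p,np.array([.4695,.194,.2])),'flask',proj(p,np.array([.5007,.041,.118])))
```

```text
[0.47330053 0.18667039 0.26437548] [[-0.99978044  0.01860699 -0.00963623]
 [ 0.01867667  0.99979971 -0.00719226]
 [ 0.00950048 -0.00737065 -0.9999277 ]]
[273 176  25  18 191] [283.71727749 183.90052356]
[ 269  194   38   43 1255] [286.92988048 214.5250996 ]
expect top [289.75279074 227.56303932] flask [104.87506027 230.07752148]
```

View pics/w2.png

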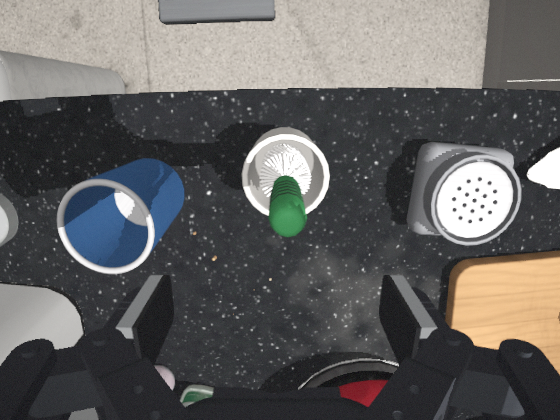

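Wrist view: brush top (288,215), crock rim centre (286,176), flask rim (106,226), dish (474,198); all clear, nothing in the way.

Run:
```python
from h import *
p=env.camera_params('wrist')
for n,a,z in [('crock',(286,176),.086),('flask',(106.5,226),.118),('dish',(473.5,198),.055),('btop',(288,215),.195),('bbot',(286,185),.12)]:
    print(n,onz(p,*a,z))
```

```text
crock [0.46308625 0.19557972 0.086     ]
flask [0.49582367 0.04463903 0.118     ]
dish [0.49451231 0.38380385 0.055     ]
btop [0.46215553 0.19461791 0.195     ]
bbot [0.46270812 0.19491324 0.12      ]
```

Request:
{"api": "carry_out", "payload": {"rows": [{"tx": 0.7, "ty": 0.8, "tz": 0, "yaw": 0}, {"tx": 0, "ty": 0, "tz": 0, "yaw": 0}, {"tx": 0, "ty": 0, "tz": 0, "yaw": 0}]}}

```text
time_s: 1.9
position: [0.4624, 0.199, 0.2637]
tool_rot: [[-1.0, 0.018, -0.012], [0.018, 1.0, -0.006], [0.012, -0.007, -1.0]]
ft_force: [-0.4, -0.6, -0.3]
grip_width: 0.0854
```

Run:
```python
from h import *
o=env.observe();p=env.camera_params('wrist');im=save('wrist','w3.png')
print(o['position'],o['tool_rot'][:,2],o['qvel'].round(2))
g=cv2.cvtColor(im,cv2.COLOR_RGB2HSV)
m=green(im,(200,380,120,300));y,x=np.nonzero(m);print(x.min(),x.max(),y.min(),y.max(),[np.median(x[y>y.max()-k]) for k in(12,25,40)])
yb=y.max(); w=[np.ptp(x[y==k]) for k in range(yb-40,yb)];print(w)
for u,v,z in[(288,yb-17,.192)]: print(onz(p,np.median(x[y>yb-25]),v,z))
b=cv2.inRange(g,(105,80,30),(125,255,255));
for nm,z in(('flask',.118),):
    cs,_=cv2.findContours(b,cv2.RETR_EXTERNAL,cv2.CHAIN_APPROX_NONE);c=max(cs,key=cv2.contourArea);print(cv2.boundingRect(c))
```

```text
[0.4624291  0.19895724 0.26368227] [-0.01243092 -0.00631281 -0.99990281] [ 1.72 -0.57  0.77  0.26 -0.03  1.09]
249 285 191 254 [np.float64(266.0), np.float64(267.0), np.float64(267.0)]
[np.int64(27), np.int64(28), np.int64(23), np.int64(28), np.int64(28), np.int64(29), np.int64(30), np.int64(30), np.int64(31), np.int64(32), np.int64(32), np.int64(33), np.int64(33), np.int64(34), np.int64(34), np.int64(34), np.int64(34), np.int64(35), np.int64(35), np.int64(36), np.int64(36), np.int64(36), np.int64(36), np.int64(35), np.int64(34), np.int64(34), np.int64(34), np.int64(33), np.int64(32), np.int64(32), np.int64(32), np.int64(30), np.int64(29), np.int64(27), np.int64(26), np.int64(23), np.int64(23), np.int64(20), np.int64(18), np.int64(16)]
[0.46708844 0.19274483 0.192     ]
(52, 200, 82, 80)
```

Request:
{"api": "carry_out", "payload": {"rows": [{"tx": -0.5, "ty": -0.5, "tz": 0, "yaw": 0}, {"tx": 0, "ty": 0, "tz": 0, "yaw": 0}, {"tx": 0, "ty": 0, "tz": 2.5, "yaw": 0}, {"tx": 0, "ty": 0, "tz": 2.5, "yaw": 0}, {"tx": 0, "ty": 0, "tz": 2.5, "yaw": 0}, {"tx": 0, "ty": 0, "tz": 1.5, "yaw": 0}, {"tx": 0, "ty": 0, "tz": 0, "yaw": 0}, {"tx": 0, "ty": 0, "tz": 0, "yaw": 0}]}}

```text
time_s: 2.75
position: [0.4673, 0.1942, 0.1725]
tool_rot: [[-1.0, 0.017, -0.008], [0.017, 1.0, -0.005], [0.008, -0.006, -1.0]]
ft_force: [0.1, -0.5, -0.6]
grip_width: 0.0856
```

Request:
{"api": "carry_out", "payload": {"rows": [{"tx": 0, "ty": 0, "tz": 1.5, "yaw": 0}, {"tx": 0, "ty": 0, "tz": 0, "yaw": 0}]}}

```text
time_s: 2.95
position: [0.4682, 0.1942, 0.1592]
tool_rot: [[-1.0, 0.017, -0.004], [0.017, 1.0, -0.005], [0.004, -0.005, -1.0]]
ft_force: [0.3, 0.2, -0.3]
grip_width: 0.0858
```

Request:
{"api": "carry_out", "payload": {"rows": [{"tx": 0, "ty": 0, "tz": 0, "yaw": 0}, {"tx": 0, "ty": 0, "tz": 0, "yaw": 0}, {"tx": 0, "ty": 0, "tz": 0, "yaw": 0}, {"tx": 0, "ty": 0, "tz": 0, "yaw": 0}, {"tx": 0, "ty": 0, "tz": 0, "yaw": 0}, {"tx": 0, "ty": 0, "tz": 0, "yaw": 0}, {"tx": 0, "ty": 0, "tz": 0, "yaw": 0}, {"tx": 0, "ty": 0, "tz": 0, "yaw": 0}], "jaw": 1, "squeeze": 70}}

```text
time_s: 3.75
position: [0.4696, 0.1945, 0.163]
tool_rot: [[-1.0, 0.017, 0.001], [0.017, 1.0, -0.004], [-0.001, -0.004, -1.0]]
ft_force: [-0.5, 0.9, 0.9]
grip_width: 0.0215
```

Run:
```python
from h import *
print(env.observe())
```

```text
{'time_s': 3.75, 'q': array([  9.251914  ,  22.0263386 ,  88.31991219,  -0.26231229,
        69.61238905, -79.70176582]), 'qvel': array([-0.02047621,  0.02043258, -0.12051409,  0.12172589,  0.09135045,
        0.02505097]), 'joint_efforts': array([ 6.53992896e-02, -4.20197117e+01, -2.00694859e+01,  1.75284367e-02,
        1.57190091e-02, -5.24639527e-04]), 'position': array([0.4695529 , 0.19446458, 0.16295598]), 'tool_rot': array([[-0.99986005,  0.01667048,  0.0014058 ],
       [ 0.01666456,  0.99985265, -0.00411897],
       [-0.00147426, -0.00409497, -0.99999053]]), 'ft_force': array([-0.50223212,  0.92269683,  0.89970824]), 'wrist_torque': array([ 0.025967  , -0.03116882,  0.04638834]), 'grip_width': 0.021456544035047365}
```

Request:
{"api": "carry_out", "payload": {"rows": [{"tx": 0, "ty": 0, "tz": -1.5, "yaw": 0}, {"tx": 0, "ty": 0, "tz": -2.5, "yaw": 0}, {"tx": 0, "ty": 0, "tz": -2.5, "yaw": 0}, {"tx": 0, "ty": 0, "tz": -2.5, "yaw": 0}, {"tx": 0, "ty": 0, "tz": -1.5, "yaw": 0}, {"tx": 0, "ty": 0, "tz": 0, "yaw": 0}]}}

```text
time_s: 4.35
position: [0.4687, 0.1949, 0.2705]
tool_rot: [[-1.0, 0.017, -0.003], [0.017, 1.0, -0.005], [0.003, -0.005, -1.0]]
ft_force: [1.2, 0.5, -1.1]
grip_width: 0.0219
```

Request:
{"api": "carry_out", "payload": {"rows": [{"tx": -0.5, "ty": 3, "tz": 0, "yaw": 0}, {"tx": -0.5, "ty": 3, "tz": 0, "yaw": 0}, {"tx": -0.5, "ty": 3, "tz": 0, "yaw": 0}, {"tx": -0.5, "ty": 3, "tz": 0, "yaw": 0}, {"tx": -0.5, "ty": 3, "tz": 0, "yaw": 0}, {"tx": -0.4, "ty": 2, "tz": 0, "yaw": 0}, {"tx": 0, "ty": 0, "tz": 0, "yaw": 0}, {"tx": 0, "ty": 0, "tz": 0, "yaw": 0}]}}

```text
time_s: 5.15
position: [0.5001, 0.3696, 0.2592]
tool_rot: [[-1.0, 0.019, -0.015], [0.019, 1.0, -0.01], [0.014, -0.01, -1.0]]
ft_force: [-0.4, 0.3, -0.6]
grip_width: 0.0218
```

Run:
```python
from h import *
o=env.observe();print(o['position'],o['tool_rot'][:,2],o['ft_force'],o['grip_width'])
a=env.get_image('side')
c=[cv2.resize(a[70:240,180:330],None,fx=2.5,fy=2.5)]
b=env.get_image('scene');c.append(cv2.resize(b[70:240,110:260],None,fx=2.5,fy=2.5))
cv2.imwrite('pics/c2.png',np.hstack(c)[:,:,::-1])
p=env.camera_params('side');X=o['position']-np.array([0,0,.157]);print(X,proj(p,X),proj(env.camera_params('scene'),X))
```

```text
[0.50010951 0.36961669 0.25922379] [-0.01450648 -0.01003787 -0.99984439] [-0.41310276  0.30678904 -0.57676978] 0.02179610389791121
[0.50010951 0.36961669 0.10222379] [264.08515993 138.59529013] [172.05227115 150.7036179 ]
```

View pics/c2.png

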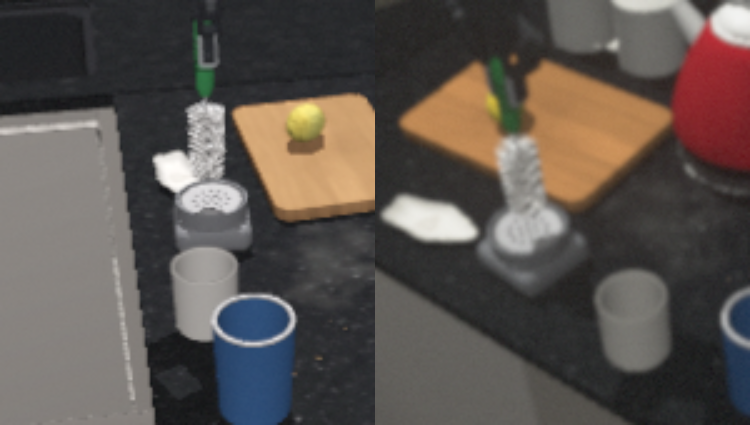

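Request:
{"api": "carry_out", "payload": {"rows": [{"tx": -0.2, "ty": 1.4, "tz": 0, "yaw": 0}, {"tx": 0, "ty": 0, "tz": 0, "yaw": 0}, {"tx": 0, "ty": 0, "tz": 2, "yaw": 0}, {"tx": 0, "ty": 0, "tz": 1.5, "yaw": 0}, {"tx": 0, "ty": 0, "tz": 0, "yaw": 0}, {"tx": 0, "ty": 0, "tz": 0, "yaw": 0}]}}

```text
time_s: 5.85
position: [0.5026, 0.3772, 0.2257]
tool_rot: [[-1.0, 0.025, -0.012], [0.025, 1.0, -0.01], [0.012, -0.01, -1.0]]
ft_force: [-0.5, -0.3, 0.3]
grip_width: 0.0216
```

Request:
{"api": "carry_out", "payload": {"rows": [{"tx": 0, "ty": 0.8, "tz": 0.5, "yaw": 0}, {"tx": 0, "ty": 0, "tz": 0.6, "yaw": 0}, {"tx": 0, "ty": 0, "tz": 0, "yaw": 0}]}}

```text
time_s: 6.15
position: [0.5032, 0.3853, 0.2157]
tool_rot: [[-1.0, 0.025, -0.009], [0.026, 1.0, -0.009], [0.009, -0.009, -1.0]]
ft_force: [0.4, 0.9, -0.8]
grip_width: 0.0213
```

Request:
{"api": "carry_out", "payload": {"rows": [{"tx": 0, "ty": 0, "tz": 0.6, "yaw": 0}, {"tx": 0, "ty": 0, "tz": 0.4, "yaw": 0}]}}

```text
time_s: 6.35
position: [0.5035, 0.3856, 0.2063]
tool_rot: [[-1.0, 0.025, -0.007], [0.025, 1.0, -0.007], [0.006, -0.008, -1.0]]
ft_force: [0.3, -1.0, 3.0]
grip_width: 0.0214
```

Request:
{"api": "carry_out", "payload": {"rows": [{"tx": 0, "ty": 0, "tz": 0.4, "yaw": 0}, {"tx": 0, "ty": 0, "tz": 0.3, "yaw": 0}]}}

```text
time_s: 6.55
position: [0.5036, 0.3855, 0.1997]
tool_rot: [[-1.0, 0.025, -0.005], [0.025, 1.0, -0.007], [0.005, -0.007, -1.0]]
ft_force: [-2.1, -1.0, 5.5]
grip_width: 0.0218
```

Request:
{"api": "carry_out", "payload": {"rows": [{"tx": 0, "ty": 0, "tz": 0.3, "yaw": 0}, {"tx": 0, "ty": 0, "tz": 0.3, "yaw": 0}]}}

```text
time_s: 6.75
position: [0.504, 0.3855, 0.196]
tool_rot: [[-1.0, 0.025, -0.002], [0.025, 1.0, -0.006], [0.002, -0.006, -1.0]]
ft_force: [-2.0, -2.6, 15.8]
grip_width: 0.0214
```

Request:
{"api": "carry_out", "payload": {"rows": [{"tx": 0, "ty": 0, "tz": 0.2, "yaw": 0}, {"tx": 0, "ty": 0, "tz": 0.1, "yaw": 0}]}}

```text
time_s: 6.95
position: [0.5041, 0.3854, 0.197]
tool_rot: [[-1.0, 0.025, 0.002], [0.025, 1.0, -0.004], [-0.002, -0.004, -1.0]]
ft_force: [-4.9, -2.0, 13.2]
grip_width: 0.0213
```

Request:
{"api": "carry_out", "payload": {"rows": [{"tx": 0, "ty": 0, "tz": -0.5, "yaw": 0}, {"tx": 0, "ty": 0, "tz": -1, "yaw": 0}, {"tx": 0, "ty": 0, "tz": -2, "yaw": 0}, {"tx": 0, "ty": 0, "tz": -2.5, "yaw": 0}, {"tx": 0, "ty": 0, "tz": -2.5, "yaw": 0}, {"tx": 0, "ty": 0, "tz": -2, "yaw": 0}, {"tx": 0, "ty": 0, "tz": 0, "yaw": 0}, {"tx": 0, "ty": 0, "tz": 0, "yaw": 0}]}}

```text
time_s: 7.75
position: [0.5033, 0.3855, 0.3041]
tool_rot: [[-1.0, 0.025, -0.003], [0.025, 1.0, -0.006], [0.002, -0.006, -1.0]]
ft_force: [0.7, -0.1, -1.4]
grip_width: 0.0215
```

Request:
{"api": "carry_out", "payload": {"rows": [{"tx": 0, "ty": -2.5, "tz": 0, "yaw": 0}, {"tx": 0, "ty": -3.5, "tz": 0, "yaw": 0}, {"tx": 0, "ty": -3.5, "tz": 0, "yaw": 0}, {"tx": 0, "ty": -3.5, "tz": 0, "yaw": 0}, {"tx": 0, "ty": -3.5, "tz": 0, "yaw": 0}, {"tx": 0, "ty": -3.5, "tz": 0, "yaw": 0}, {"tx": 0, "ty": -3.5, "tz": 0, "yaw": 0}, {"tx": 0, "ty": -3, "tz": 0, "yaw": 0}, {"tx": 0, "ty": 0, "tz": 0, "yaw": 0}, {"tx": 0, "ty": 0, "tz": 0, "yaw": 0}]}}

```text
time_s: 8.75
position: [0.4923, 0.1107, 0.29]
tool_rot: [[-0.999, 0.024, -0.027], [0.024, 1.0, -0.011], [0.026, -0.011, -1.0]]
ft_force: [-1.2, -0.3, -1.1]
grip_width: 0.0211
```

Request:
{"api": "carry_out", "payload": {"rows": [{"tx": -0.4, "ty": -2.5, "tz": -1, "yaw": 0}, {"tx": -0.4, "ty": -2.5, "tz": -0.5, "yaw": 0}, {"tx": -0.2, "ty": -1, "tz": -0.5, "yaw": 0}, {"tx": 0, "ty": 0, "tz": 0, "yaw": 0}, {"tx": 0, "ty": 0, "tz": 0, "yaw": 0}, {"tx": 0, "ty": 0, "tz": 0, "yaw": 0}]}}

```text
time_s: 9.35
position: [0.5009, 0.0544, 0.3071]
tool_rot: [[-0.999, 0.018, -0.033], [0.018, 1.0, -0.008], [0.033, -0.009, -0.999]]
ft_force: [-0.2, 0.5, -1.0]
grip_width: 0.0215
```

Run:
```python
from h import *
o=env.observe();p=env.camera_params('wrist');w=env.get_image('wrist')
R=o['tool_rot'];print(o['position'],R[:,2],o['ft_force'],o['grip_width'])
a=env.get_image('side');b=env.get_image('scene')
X=o['position']+R[:,2]*.157;print('tip',X,proj(env.camera_params('side'),X),proj(env.camera_params('scene'),X),proj(p,X))
c=[cv2.resize(a[100:250,215:345],None,fx=2,fy=2),cv2.resize(b[110:260,200:330],None,fx=2,fy=2)]
cv2.imwrite('pics/c3.png',np.hstack([np.vstack([c[0],c[1]]),cv2.resize(w,(540,405)) if 0 else np.vstack([w,np.zeros((180,560,3),np.uint8)])])[:,:800][:600,:,::-1])
```

```text
[0.50091758 0.0543709  0.30710498] [-0.03324165 -0.00849202 -0.99941127] [-0.19029462  0.51221521 -0.99272269] 0.021476099119675726
tip [0.49569864 0.05303766 0.15019741] [278.37932898 184.50808856] [260.68791373 186.47552651] [276.22176328 190.51977975]
```

View pics/c3.png

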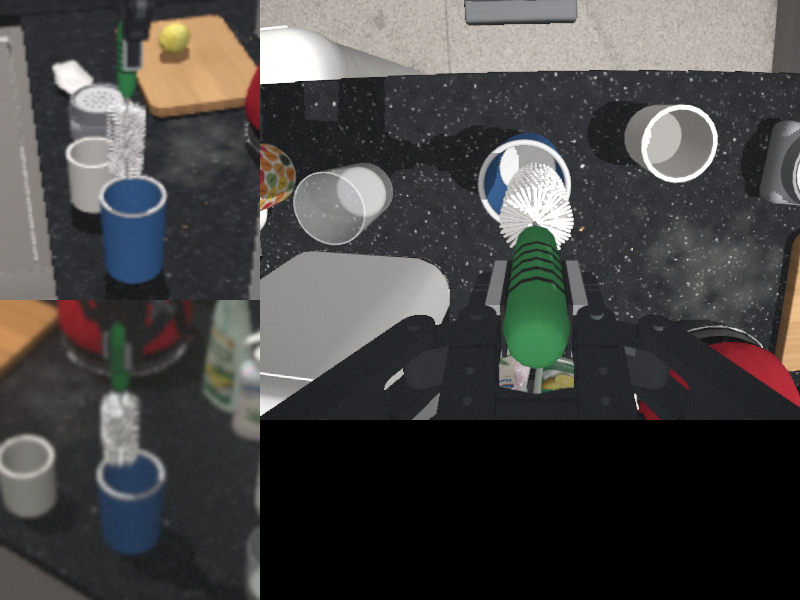

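Wrist view: flask rim centred ~(265,182), crock rim ~(419,143), brush tip near (277,190), i.e. the brush is ~1 cm left (+y) of the cup centre; other views agree.

Run:
```python
from h import *
p=env.camera_params('wrist')
print(onz(p,265,182,.118),onz(p,419,143.5,.086))
# side: flask rim centre crop(133,196)/2+(215,100); scene (130,473-300)/2+(200,110)
ps,pc=env.camera_params('side'),env.camera_params('scene')
print(onz(ps,281.5,198,.118),onz(pc,265,196.5,.118))
print(onz(ps,215+92/2,100+155/2,.086),onz(pc,200+27/2,110+158/2,.086))
```

```text
[0.49540471 0.04227387 0.118     ] [0.46567901 0.1927028  0.086     ]
[0.50077856 0.03886829 0.118     ] [0.49847999 0.04204991 0.118     ]
[0.46574137 0.18236123 0.086     ] [0.46450702 0.18697761 0.086     ]
```

Request:
{"api": "carry_out", "payload": {"rows": [{"tx": -0.1, "ty": -1.1, "tz": 0, "yaw": 0}, {"tx": 0, "ty": 0, "tz": 0, "yaw": 0}, {"tx": 0, "ty": 0, "tz": 0, "yaw": 0}]}}

```text
time_s: 9.8
position: [0.5017, 0.0427, 0.3072]
tool_rot: [[-0.999, 0.017, -0.033], [0.017, 1.0, -0.009], [0.033, -0.009, -0.999]]
ft_force: [-0.5, -0.5, -1.2]
grip_width: 0.0217
```

```bash
cat > tip.py <<'E'
from h import *
o=env.observe();R=o['tool_rot'];print(o['time_s'],o['position'].round(4),R[:,2].round(4),o['ft_force'].round(2),'tip',(o['position']+R[:,2]*.157).round(4))
E
python3 tip.py
```

```text
9.8 [0.5017 0.0427 0.3072] [-0.0332 -0.0088 -0.9994] [-0.47 -0.5  -1.22] tip [0.4965 0.0413 0.1503]
```

Request:
{"api": "carry_out", "payload": {"rows": [{"tx": -0.07, "ty": 0, "tz": 2, "yaw": 0}, {"tx": -0.07, "ty": 0, "tz": 2, "yaw": 0}, {"tx": -0.05, "ty": 0, "tz": 1.5, "yaw": 0}, {"tx": 0, "ty": 0, "tz": 0, "yaw": 0}, {"tx": 0, "ty": 0, "tz": 0, "yaw": 0}]}}

```text
time_s: 10.3
position: [0.5022, 0.0417, 0.2516]
tool_rot: [[-0.999, 0.018, -0.031], [0.018, 1.0, -0.009], [0.03, -0.009, -0.999]]
ft_force: [0.7, 0.5, -1.3]
grip_width: 0.0213
```

```bash
python3 tip.py
```

```text
10.3 [0.5022 0.0417 0.2516] [-0.0306 -0.0089 -0.9995] [ 0.71  0.48 -1.28] tip [0.4974 0.0403 0.0947]
```

Request:
{"api": "carry_out", "payload": {"rows": [{"tx": -0.06, "ty": 0.04, "tz": 1.5, "yaw": 0}, {"tx": -0.06, "ty": 0.04, "tz": 1.5, "yaw": 0}, {"tx": -0.03, "ty": 0, "tz": 1.0, "yaw": 0}, {"tx": 0, "ty": 0, "tz": 0, "yaw": 0}]}}

```text
time_s: 10.7
position: [0.5042, 0.0419, 0.214]
tool_rot: [[-1.0, 0.018, -0.024], [0.018, 1.0, -0.01], [0.024, -0.01, -1.0]]
ft_force: [-0.1, 0.5, -1.2]
grip_width: 0.0215
```

```bash
python3 tip.py
```

```text
10.7 [0.5042 0.0419 0.214 ] [-0.0239 -0.0098 -0.9997] [-0.14  0.54 -1.2 ] tip [0.5005 0.0404 0.0571]
```

Request:
{"api": "carry_out", "payload": {"rows": [{"tx": 0.15, "ty": 0.05, "tz": 0.5, "yaw": 0}, {"tx": 0.1, "ty": 0, "tz": 0.3, "yaw": 0}]}}

```text
time_s: 10.9
position: [0.5022, 0.0423, 0.2072]
tool_rot: [[-1.0, 0.018, -0.021], [0.018, 1.0, -0.01], [0.021, -0.011, -1.0]]
ft_force: [0.8, 0.2, -0.7]
grip_width: 0.0219
```

Request:
{"api": "carry_out", "payload": {"rows": [{"tx": 0.03, "ty": 0, "tz": 0.2, "yaw": 0}, {"tx": 0.03, "ty": 0, "tz": 0.2, "yaw": 0}]}}

```text
time_s: 11.1
position: [0.5016, 0.0423, 0.2036]
tool_rot: [[-1.0, 0.018, -0.02], [0.018, 1.0, -0.01], [0.02, -0.011, -1.0]]
ft_force: [0.5, -0.1, -0.4]
grip_width: 0.0216
```

Request:
{"api": "carry_out", "payload": {"rows": [{"tx": 0.01, "ty": 0, "tz": 0.2, "yaw": 0}, {"tx": 0.01, "ty": 0, "tz": 0.2, "yaw": 0}]}}

```text
time_s: 11.3
position: [0.5013, 0.0422, 0.1995]
tool_rot: [[-1.0, 0.018, -0.019], [0.018, 1.0, -0.01], [0.019, -0.011, -1.0]]
ft_force: [1.0, 0.6, -1.2]
grip_width: 0.0213
```

Request:
{"api": "carry_out", "payload": {"rows": [{"tx": 0, "ty": 0, "tz": 0.2, "yaw": 0}, {"tx": 0, "ty": 0, "tz": 0.2, "yaw": 0}]}}

```text
time_s: 11.5
position: [0.5013, 0.0421, 0.1953]
tool_rot: [[-1.0, 0.018, -0.019], [0.018, 1.0, -0.011], [0.019, -0.011, -1.0]]
ft_force: [-0.0, -0.4, -1.3]
grip_width: 0.0218
```

Request:
{"api": "carry_out", "payload": {"rows": [{"tx": 0, "ty": 0, "tz": 0.2, "yaw": 0}, {"tx": 0, "ty": 0, "tz": 0.2, "yaw": 0}]}}

```text
time_s: 11.7
position: [0.5012, 0.0421, 0.1909]
tool_rot: [[-1.0, 0.018, -0.019], [0.018, 1.0, -0.01], [0.019, -0.011, -1.0]]
ft_force: [-0.5, -0.4, -0.9]
grip_width: 0.0214
```

Request:
{"api": "carry_out", "payload": {"rows": [{"tx": 0, "ty": 0, "tz": 0.2, "yaw": 0}, {"tx": 0, "ty": 0, "tz": 0.2, "yaw": 0}]}}

```text
time_s: 11.9
position: [0.5012, 0.042, 0.1865]
tool_rot: [[-1.0, 0.018, -0.019], [0.018, 1.0, -0.011], [0.019, -0.011, -1.0]]
ft_force: [0.4, -0.6, -1.8]
grip_width: 0.0215
```

Request:
{"api": "carry_out", "payload": {"rows": [{"tx": 0, "ty": 0, "tz": 0.2, "yaw": 0}, {"tx": 0, "ty": 0, "tz": 0.2, "yaw": 0}]}}

```text
time_s: 12.1
position: [0.5011, 0.042, 0.1821]
tool_rot: [[-1.0, 0.018, -0.019], [0.018, 1.0, -0.01], [0.019, -0.011, -1.0]]
ft_force: [-0.1, 0.9, -1.0]
grip_width: 0.0217
```

Request:
{"api": "carry_out", "payload": {"rows": [{"tx": 0, "ty": 0, "tz": 0.2, "yaw": 0}, {"tx": 0, "ty": 0, "tz": 0.2, "yaw": 0}]}}

```text
time_s: 12.3
position: [0.5013, 0.0419, 0.1785]
tool_rot: [[-1.0, 0.018, -0.018], [0.018, 1.0, -0.011], [0.018, -0.011, -1.0]]
ft_force: [-1.7, 0.7, 9.3]
grip_width: 0.0215
```

Request:
{"api": "carry_out", "payload": {"rows": [{"tx": 0, "ty": 0, "tz": -0.5, "yaw": 0}, {"tx": 0, "ty": 0, "tz": -0.4, "yaw": 0}, {"tx": 0, "ty": 0, "tz": 0, "yaw": 0}]}}

```text
time_s: 12.6
position: [0.5016, 0.042, 0.1882]
tool_rot: [[-1.0, 0.018, -0.017], [0.018, 1.0, -0.011], [0.017, -0.011, -1.0]]
ft_force: [-0.2, -0.5, -1.6]
grip_width: 0.0217
```

```bash
python3 tip.py
```

```text
12.6 [0.5016 0.042  0.1882] [-0.0173 -0.0108 -0.9998] [-0.23 -0.47 -1.61] tip [0.4989 0.0403 0.0312]
```

Request:
{"api": "carry_out", "payload": {"rows": [{"tx": 0, "ty": 0, "tz": 0.3, "yaw": 0}, {"tx": 0, "ty": 0, "tz": 0.3, "yaw": 0}, {"tx": 0, "ty": 0, "tz": 0, "yaw": 0}]}}

```text
time_s: 12.9
position: [0.5013, 0.042, 0.1812]
tool_rot: [[-1.0, 0.018, -0.018], [0.018, 1.0, -0.011], [0.018, -0.011, -1.0]]
ft_force: [-1.1, 0.3, -0.4]
grip_width: 0.0217
```

Request:
{"api": "carry_out", "payload": {"rows": [{"tx": 0, "ty": 0, "tz": 0.25, "yaw": 0}]}}

```text
time_s: 13.0
position: [0.5014, 0.0419, 0.1789]
tool_rot: [[-1.0, 0.018, -0.017], [0.018, 1.0, -0.011], [0.017, -0.011, -1.0]]
ft_force: [-0.3, -0.4, 7.3]
grip_width: 0.0216
```

Request:
{"api": "carry_out", "payload": {"rows": [{"tx": 0, "ty": 0, "tz": 0.07, "yaw": 0}]}}

```text
time_s: 13.1
position: [0.5017, 0.0418, 0.1786]
tool_rot: [[-1.0, 0.018, -0.016], [0.018, 1.0, -0.011], [0.016, -0.011, -1.0]]
ft_force: [-2.1, 0.1, 9.2]
grip_width: 0.0214
```

Request:
{"api": "carry_out", "payload": {"rows": [{"tx": 0, "ty": 0, "tz": 0.02, "yaw": 0}]}}

```text
time_s: 13.2
position: [0.5019, 0.0419, 0.1791]
tool_rot: [[-1.0, 0.018, -0.015], [0.018, 1.0, -0.011], [0.015, -0.011, -1.0]]
ft_force: [-2.3, 0.7, 7.1]
grip_width: 0.0216
```

Request:
{"api": "carry_out", "payload": {"rows": [{"tx": 0, "ty": 0, "tz": 0.07, "yaw": 0}, {"tx": 0, "ty": 0, "tz": 0.07, "yaw": 0}]}}

```text
time_s: 13.4
position: [0.5019, 0.0419, 0.179]
tool_rot: [[-1.0, 0.018, -0.014], [0.018, 1.0, -0.011], [0.014, -0.011, -1.0]]
ft_force: [-1.7, -0.1, 8.1]
grip_width: 0.0218
```

Request:
{"api": "carry_out", "payload": {"rows": [{"tx": 0, "ty": 0, "tz": 0.06, "yaw": 0}, {"tx": 0, "ty": 0, "tz": -0.5, "yaw": 0}, {"tx": 0, "ty": 0, "tz": -0.4, "yaw": 0}, {"tx": 0, "ty": 0, "tz": 0, "yaw": 0}, {"tx": 0, "ty": 0, "tz": 0, "yaw": 0}]}}

```text
time_s: 13.9
position: [0.5019, 0.042, 0.1883]
tool_rot: [[-1.0, 0.018, -0.014], [0.018, 1.0, -0.011], [0.013, -0.011, -1.0]]
ft_force: [-0.1, 0.3, -0.4]
grip_width: 0.0211
```

Request:
{"api": "carry_out", "payload": {"rows": [{"tx": 0, "ty": 0, "tz": 0.3, "yaw": 0}, {"tx": 0, "ty": 0, "tz": 0.3, "yaw": 0}, {"tx": 0, "ty": 0, "tz": 0, "yaw": 0}]}}

```text
time_s: 14.2
position: [0.5016, 0.042, 0.1812]
tool_rot: [[-1.0, 0.018, -0.015], [0.018, 1.0, -0.011], [0.015, -0.011, -1.0]]
ft_force: [-0.3, -0.1, 0.0]
grip_width: 0.0215
```

Reproducible; same second press with holding steps of about 0.6 mm.

Request:
{"api": "carry_out", "payload": {"rows": [{"tx": 0, "ty": 0, "tz": 0.24, "yaw": 0}, {"tx": 0, "ty": 0, "tz": 0.05, "yaw": 0}]}}

```text
time_s: 14.4
position: [0.5021, 0.0419, 0.1789]
tool_rot: [[-1.0, 0.018, -0.013], [0.018, 1.0, -0.011], [0.013, -0.011, -1.0]]
ft_force: [-1.5, 0.2, 8.1]
grip_width: 0.0213
```

Request:
{"api": "carry_out", "payload": {"rows": [{"tx": 0, "ty": 0, "tz": 0.06, "yaw": 0}, {"tx": 0, "ty": 0, "tz": 0.06, "yaw": 0}]}}

```text
time_s: 14.6
position: [0.5023, 0.0419, 0.1791]
tool_rot: [[-1.0, 0.018, -0.011], [0.018, 1.0, -0.011], [0.011, -0.012, -1.0]]
ft_force: [-2.9, 0.6, 7.3]
grip_width: 0.0213
```

Request:
{"api": "carry_out", "payload": {"rows": [{"tx": 0, "ty": 0, "tz": 0.06, "yaw": 0}, {"tx": 0, "ty": 0, "tz": 0.06, "yaw": 0}]}}

```text
time_s: 14.8
position: [0.5022, 0.0419, 0.1791]
tool_rot: [[-1.0, 0.018, -0.01], [0.018, 1.0, -0.012], [0.01, -0.012, -1.0]]
ft_force: [-2.0, 0.4, 6.7]
grip_width: 0.0215
```

Request:
{"api": "carry_out", "payload": {"rows": [{"tx": 0, "ty": 0, "tz": -0.5, "yaw": 0}, {"tx": 0, "ty": 0, "tz": -1.5, "yaw": 0}, {"tx": 0, "ty": 0, "tz": -2, "yaw": 0}, {"tx": 0, "ty": 0, "tz": -2, "yaw": 0}, {"tx": 0, "ty": 0, "tz": -1, "yaw": 0}, {"tx": 0, "ty": 0, "tz": 0, "yaw": 0}]}}

```text
time_s: 15.4
position: [0.5027, 0.0428, 0.2512]
tool_rot: [[-1.0, 0.018, -0.012], [0.018, 1.0, -0.011], [0.012, -0.011, -1.0]]
ft_force: [-0.3, -0.5, -0.6]
grip_width: 0.0217
```

```bash
python3 tip.py
```

```text
15.4 [0.5027 0.0428 0.2512] [-0.0119 -0.0112 -0.9999] [-0.32 -0.54 -0.59] tip [0.5008 0.041  0.0942]
```

Request:
{"api": "carry_out", "payload": {"rows": [{"tx": 0, "ty": 0, "tz": -2, "yaw": 0}, {"tx": 0, "ty": 0, "tz": -2, "yaw": 0}, {"tx": 0, "ty": 0, "tz": -1.5, "yaw": 0}, {"tx": 0, "ty": 0, "tz": 0, "yaw": 0}]}}

```text
time_s: 15.8
position: [0.5026, 0.0435, 0.3039]
tool_rot: [[-1.0, 0.018, -0.018], [0.018, 1.0, -0.01], [0.018, -0.011, -1.0]]
ft_force: [-0.3, -0.2, -1.5]
grip_width: 0.0217
```

Request:
{"api": "carry_out", "payload": {"rows": [{"tx": 0.4, "ty": 2, "tz": 0, "yaw": 0}, {"tx": 0.5, "ty": 2.5, "tz": 0, "yaw": 0}, {"tx": 0.5, "ty": 2.5, "tz": 0, "yaw": 0}, {"tx": 0.5, "ty": 2.5, "tz": 0, "yaw": 0}, {"tx": 0.5, "ty": 2.5, "tz": 0, "yaw": 0}, {"tx": 0.4, "ty": 1.5, "tz": 0, "yaw": 0}, {"tx": 0, "ty": 0, "tz": 0, "yaw": 0}, {"tx": 0, "ty": 0, "tz": 0, "yaw": 0}, {"tx": 0, "ty": 0, "tz": 0, "yaw": 0}]}}

```text
time_s: 16.7
position: [0.474, 0.1823, 0.2892]
tool_rot: [[-0.999, 0.02, -0.037], [0.021, 1.0, -0.012], [0.037, -0.013, -0.999]]
ft_force: [-0.1, -0.4, -1.6]
grip_width: 0.0214
```

```bash
python3 tip.py
```

```text
16.7 [0.474  0.1823 0.2892] [-0.0372 -0.012  -0.9992] [-0.08 -0.4  -1.56] tip [0.4681 0.1805 0.1323]
```

Request:
{"api": "carry_out", "payload": {"rows": [{"tx": 0.2, "ty": 1.1, "tz": 0, "yaw": 0}, {"tx": 0, "ty": 0, "tz": 0, "yaw": 0}, {"tx": 0, "ty": 0, "tz": 0, "yaw": 0}, {"tx": 0, "ty": 0, "tz": 0, "yaw": 0}]}}

```text
time_s: 17.1
position: [0.4726, 0.1928, 0.2885]
tool_rot: [[-0.999, 0.023, -0.038], [0.023, 1.0, -0.012], [0.038, -0.013, -0.999]]
ft_force: [0.4, -0.2, -0.5]
grip_width: 0.0213
```

```bash
python3 tip.py
python3 - <<'E'
from h import *
o=env.observe();p=env.camera_params('wrist');w=env.get_image('wrist')
b=env.get_image('side');c=env.get_image('scene')
X=o['position']+o['tool_rot'][:,2]*.157;print(proj(p,X),proj(env.camera_params('side'),X),proj(env.camera_params('scene'),X))
k=[cv2.resize(b[90:240,215:335],None,fx=2,fy=2),cv2.resize(c[110:260,150:270],None,fx=2,fy=2)]
cv2.imwrite('pics/c4.png',np.hstack([np.vstack(k),np.vstack([w,np.zeros((180,560,3),np.uint8)])])[:,:,::-1])
np.save('p4.npy',p,allow_pickle=True)
E
```

```text
17.1 [0.4726 0.1928 0.2885] [-0.0378 -0.0122 -0.9992] [ 0.44 -0.23 -0.51] tip [0.4666 0.1909 0.1316]
[276.25634649 190.51216744] [260.17556043 162.14343361] [211.32151351 175.7630916 ]
```

View pics/c4.png

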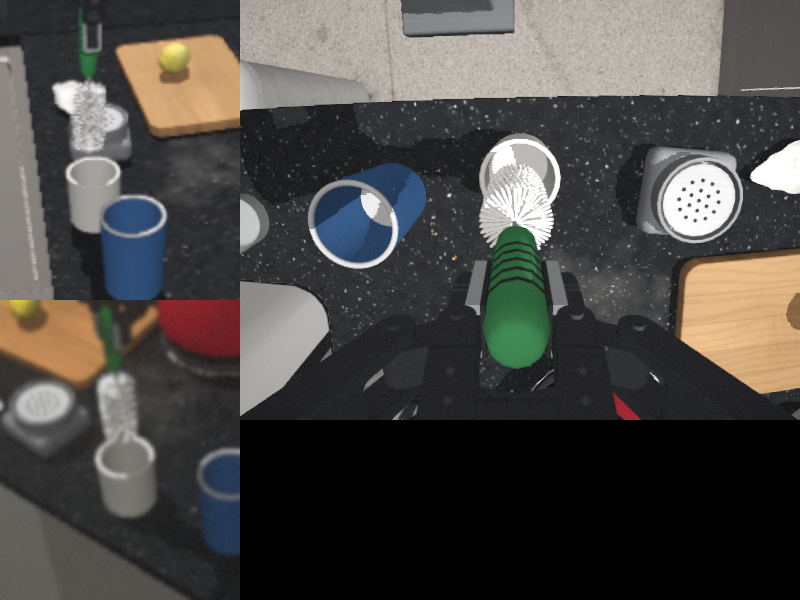

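Wrist: crock rim centre ~(280,174), brush tip over it; side crock rim (262,177.5), brush tip (260,163.5) as predicted; flask, soap pump and others unmoved.

Run:
```python
from h import *
p=env.camera_params('wrist');print(onz(p,280,174,.086),onz(env.camera_params('side'),262,177.2,.086),onz(env.camera_params('scene'),213,188,.086))
print(tri(env.camera_params('side'),(262,177.2),p,(280,174)))
```

```text
[0.46152181 0.19391563 0.086     ] [0.46870937 0.18331025 0.086     ] [0.46655608 0.19044884 0.086     ]
(array([0.4664693 , 0.19397786, 0.07783204]), np.float64(0.006700643756189071))
```

Request:
{"api": "carry_out", "payload": {"rows": [{"tx": -0.06, "ty": 0.02, "tz": 1.5, "yaw": 0}, {"tx": -0.06, "ty": 0.02, "tz": 2, "yaw": 0}, {"tx": -0.06, "ty": 0.02, "tz": 1.5, "yaw": 0}, {"tx": 0, "ty": 0, "tz": 0, "yaw": 0}, {"tx": 0, "ty": 0, "tz": 0, "yaw": 0}]}}

```text
time_s: 17.75
position: [0.4732, 0.1923, 0.2383]
tool_rot: [[-0.999, 0.023, -0.035], [0.024, 1.0, -0.012], [0.035, -0.013, -0.999]]
ft_force: [0.3, 1.0, -0.2]
grip_width: 0.0213
```

```bash
python3 tip.py
```

```text
17.75 [0.4732 0.1923 0.2383] [-0.0348 -0.0118 -0.9993] [ 0.28  0.98 -0.16] tip [0.4677 0.1904 0.0814]
```

Request:
{"api": "carry_out", "payload": {"rows": [{"tx": 0, "ty": 0.03, "tz": 1.5, "yaw": 0}, {"tx": 0, "ty": 0.03, "tz": 2, "yaw": 0}, {"tx": 0, "ty": 0.03, "tz": 1.5, "yaw": 0}, {"tx": 0, "ty": 0, "tz": 0.5, "yaw": 0}, {"tx": 0, "ty": 0, "tz": 0, "yaw": 0}]}}

```text
time_s: 18.25
position: [0.4738, 0.1928, 0.1866]
tool_rot: [[-0.999, 0.024, -0.026], [0.024, 1.0, -0.01], [0.025, -0.011, -1.0]]
ft_force: [-0.2, 0.3, -0.9]
grip_width: 0.0215
```

```bash
python3 tip.py
```

```text
18.25 [0.4738 0.1928 0.1866] [-0.0258 -0.0104 -0.9996] [-0.21  0.28 -0.9 ] tip [0.4697 0.1912 0.0297]
```

Request:
{"api": "carry_out", "payload": {"rows": [{"tx": 0.3, "ty": 0, "tz": 0.7, "yaw": 0}, {"tx": 0.1, "ty": 0, "tz": 0.7, "yaw": 0}, {"tx": 0, "ty": 0, "tz": 0.4, "yaw": 0}, {"tx": 0, "ty": 0, "tz": 0, "yaw": 0}]}}

```text
time_s: 18.65
position: [0.4699, 0.1929, 0.1696]
tool_rot: [[-0.999, 0.024, -0.022], [0.024, 1.0, -0.01], [0.021, -0.01, -1.0]]
ft_force: [0.2, -0.5, -0.4]
grip_width: 0.0218
```

```bash
python3 tip.py
```

```text
18.65 [0.4699 0.1929 0.1696] [-0.0217 -0.0098 -0.9997] [ 0.15 -0.49 -0.4 ] tip [0.4665 0.1914 0.0127]
```

Request:
{"api": "carry_out", "payload": {"rows": [{"tx": 0, "ty": 0, "tz": 0.3, "yaw": 0}, {"tx": 0, "ty": 0, "tz": 0.2, "yaw": 0}]}}

```text
time_s: 18.85
position: [0.4701, 0.1929, 0.1648]
tool_rot: [[-1.0, 0.024, -0.021], [0.024, 1.0, -0.01], [0.02, -0.01, -1.0]]
ft_force: [-0.1, 0.4, -0.2]
grip_width: 0.0215
```

Request:
{"api": "carry_out", "payload": {"rows": [{"tx": 0, "ty": 0, "tz": 0.2, "yaw": 0}]}}

```text
time_s: 18.95
position: [0.4702, 0.1929, 0.1627]
tool_rot: [[-1.0, 0.024, -0.02], [0.024, 1.0, -0.01], [0.02, -0.01, -1.0]]
ft_force: [-0.4, -0.4, 3.3]
grip_width: 0.0211
```

Request:
{"api": "carry_out", "payload": {"rows": [{"tx": 0, "ty": 0, "tz": 0, "yaw": 0}, {"tx": 0, "ty": 0, "tz": 0, "yaw": 0}, {"tx": 0, "ty": 0, "tz": 0, "yaw": 0}, {"tx": 0, "ty": 0, "tz": 0, "yaw": 0}, {"tx": 0, "ty": 0, "tz": 0, "yaw": 0}, {"tx": 0, "ty": 0, "tz": 0, "yaw": 0}, {"tx": 0, "ty": 0, "tz": 0, "yaw": 0}, {"tx": 0, "ty": 0, "tz": 0, "yaw": 0}], "jaw": -1}}

```text
time_s: 19.75
position: [0.4706, 0.1929, 0.1631]
tool_rot: [[-1.0, 0.024, -0.019], [0.024, 1.0, -0.009], [0.019, -0.01, -1.0]]
ft_force: [0.9, 0.0, 0.1]
grip_width: 0.0852
```

Request:
{"api": "carry_out", "payload": {"rows": [{"tx": 0, "ty": 0, "tz": -1, "yaw": 0}, {"tx": 0, "ty": 0, "tz": -2, "yaw": 0}, {"tx": 0, "ty": 0, "tz": -2.5, "yaw": 0}, {"tx": 0, "ty": 0, "tz": -2.5, "yaw": 0}, {"tx": 0, "ty": 0, "tz": -2.5, "yaw": 0}, {"tx": 0, "ty": 0, "tz": -1.5, "yaw": 0}, {"tx": 0, "ty": 0, "tz": 0, "yaw": 0}, {"tx": 0, "ty": 0, "tz": 0, "yaw": 0}, {"tx": 0, "ty": 0, "tz": 0, "yaw": 0}, {"tx": 0, "ty": 0, "tz": 0, "yaw": 0}]}}

```text
time_s: 20.75
position: [0.4719, 0.194, 0.2907]
tool_rot: [[-1.0, 0.024, -0.02], [0.024, 1.0, -0.009], [0.019, -0.01, -1.0]]
ft_force: [0.2, -0.2, 0.3]
grip_width: 0.0853
```

Run:
```python
from h import *
w=env.get_image('wrist');b=env.get_image('side');c=env.get_image('scene')
k=[cv2.resize(b[120:270,225:345],None,fx=2,fy=2),cv2.resize(c[130:280,150:270],None,fx=2,fy=2)]
cv2.imwrite('pics/c5.png',np.hstack([np.vstack(k),np.vstack([w,np.zeros((180,560,3),np.uint8)])])[:,:,::-1])
e1=ends(green(c,(190,225,140,190)));e2=ends(green(b,(245,275,130,180)));print(e1,e2)
```

```text
(array([207.19900957, 157.82603318]), array([210.26559376, 178.96146444]), 17) (array([257.96079006, 139.00222198]), array([259.60852768, 168.07885306]), 168)
```

View pics/c5.png

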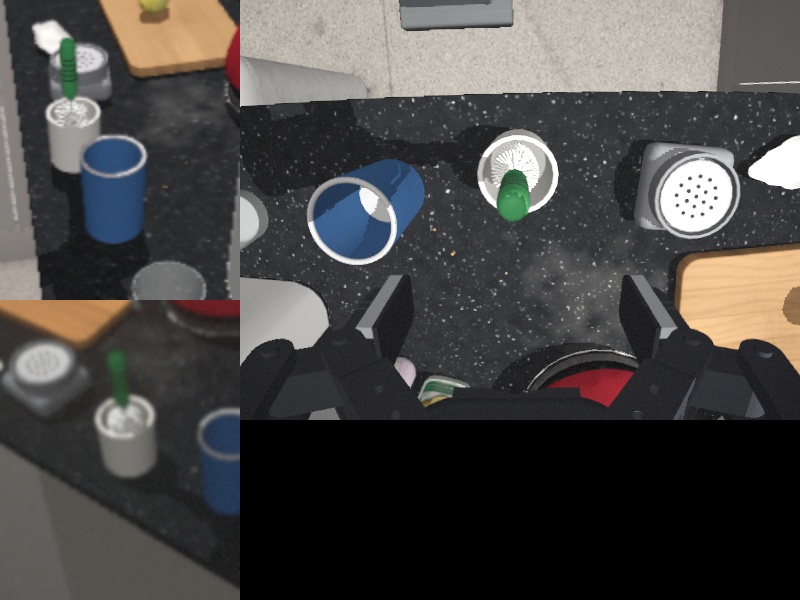

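The brush stands upright in the crock (handle (512,205) of the montage, crock rim (518,175)). The dish is up, the cup is in place and the gripper is clear, so I'm handing in.

```bash
python3 -c "
from rig import env
print(env.close_job())"
```

```text
the job is handed in; nothing more can be done
None
```

The brush has been soaped, used to scrub the cup and stood back in its crock, and the job was handed in at about 21 s of the 61 s allowed.

- **Soap dish:** I pressed the dish until the force rose steeply to about 16 N. It needs only 7 N to be fully down, so it had reached its hard stop. I then let it up, and in the last wrist picture it is up.
- **Cup bottom:** I felt for the bottom in small steps and found it at about 23 mm above the underside. The feeling touch itself was brief and read about 10 N.
- **Scrubbing:** I made two presses of about half a second each, lifting about 1 cm clear between them. The readings were 7 to 9 N. With the brush's 1 N weight added, the contact force was about 8 to 10 N, and no reading came near 15 N.
- **Final check:** The last pictures show the brush upright in the crock. The crock and cup are where they started. The gripper is open, about 13 cm above where it let go. The glass and mug were never approached, but the last picture shows only part of the glass and not the mug.

**Disagreement:** the camera views differed by 5 to 10 mm on positions, so I used averages. That was within the clearance of the cup and crock, and I saw no sign of contact with the rims or walls.

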